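# Hang the keyhole holder on its screw and restack the cartons

## Task

The open metal holder with the keyhole in its back wall is stacked between two equal cartons. Lift off the top carton and set it down on the desk, then hang the holder on the stand's screw: pass the wide part of the keyhole over the screw head and slide the holder down until the screw sits at the upper end of the narrow slot, and let go. Then put the top carton squarely back on the bottom carton, which stays where it is, and leave the bottle, the beaker and the flask undisturbed.

Things in the scene. Friction and masses are not known exactly. Their poses are not given: they have to be found in the camera images.
- stand: fixed stand: base plate reaching from x = -40 to +85 mm, 130 mm wide, its top 9 mm above the desk, and an upright grey panel 130 mm wide (y), 6 mm thick, top edge 165 mm above the desk, front face at x = 37 mm. x points horizontally into the panel, z up. Origin on the desk, straight below the centre of the holder when that hangs home. One screw stands out of the panel face towards -x
- screw (a point): point on the axis of the stand's only screw, 4 mm in front of the panel face, 127 mm above the desk; axes as the stand's (the screw points to -x). Shank 6 mm in diameter and 8 mm long between panel face and head; head 14 mm in diameter, 5 mm thick, so the screw ends 13 mm in front of the panel
- holder_center (a point): centre (half-way up) of the loose holder, an open aluminium box 70 mm deep (x) x 62 mm wide (y) x 90 mm high, 0.17 to 0.34 kg, walls 4 mm, front wall (-x) only 35 mm high. x points from the front to the keyhole wall (outer face at x = +35 mm), z up. Starts on the bottom carton, under the top one, keyhole away from the robot. Gripped from above across the two 62 mm apart side walls
- holder_seat (a point): where the screw's axis lies in the holder when it hangs home (this point then meets screw): mid-thickness of the keyhole wall, 33 mm in +x and 22 mm above the holder's centre; axes as the holder's. The keyhole's slot is 9.5 mm wide and ends 3 mm above this point; its wide eight-sided hole, 22 mm across, has its centre 27 mm below this point
- carton_top_center (a point): centre (half-way up) of the loose top carton: closed cardboard box 120 mm (its x) x 62 mm (its y) x 50 mm high with a fitted lid (the lower 20 mm is 1 mm slimmer all round); 0.18 to 0.35 kg. It starts on the holder's rim. Gripped from above across its 62 mm width
- carton_low_center (a point): centre (half-way up) of the bottom carton, same size and look, 0.6 kg, loose, standing on the desk under the holder. The desk's top is z = 0, its near edge at x = 0.32 m, its right edge at y = -0.38 m; between x = 0.33 and 0.41 m, y = -0.36 and 0.36 m nothing but the listed things is on it, nor as far as x = 0.62 m where y is under 0.14 m (left of that lie flat folders, 12 mm thick)
- bottle: bystander: amber glass bottle with a blue cap, 60 mm in diameter, 130 mm high; origin at the centre of its underside
- beaker: bystander: glass beaker, 74 mm in diameter, 93 mm high; origin at the centre of its underside
- flask: bystander: conical glass flask, 67 mm in diameter, 110 mm high; origin at the centre of its underside

How it is judged (in metres and radians):
On the way, in this order (a step that is already met when the one before it is completed fails the run):
1. the top carton is set down on the desk, let go (height (world z) of carton_top_center below 0.06 m and angle between carton_top_center's own z axis and vertical below 0.35 rad and contact force between carton_top and the fingers below 0.1 N), for 0.1 s.
2. the holder hangs home on the screw, let go (distance between holder_seat and screw below 0.006 m and angle between holder_center's own z axis and vertical below 0.15 rad and contact force between holder and the fingers below 0.1 N), for 0.2 s.
3. the top carton is back on the bottom carton (z of carton_top_center in the frame of carton_low_center between 0.045 and 0.055 m and horizontal distance between carton_top_center and carton_low_center below 0.015 m), for 0.2 s.
At the end, for the whole second after the job is handed in: The holder hangs on the screw, upright within 9 degrees, its slot end within 6 mm of home, at rest; the top carton lies on the bottom carton with centres within 15 mm and sides parallel within 11 degrees, at rest; the bottom carton still stands on the desk (all of step 3 and distance between holder_seat and screw below 0.006 m and angle between holder_center's own z axis and vertical below 0.15 rad and linear speed of each of holder, carton_top below 0.02 m/s and angle between the x axis of carton_top_center and the x axis of carton_low_center, either way round below 0.2 rad and height (world z) of carton_low_center below 0.045 m and angle between carton_low_center's own z axis and vertical below 0.1 rad); the robot touches nothing.
It fails at once if the bottom carton is shifted by more than 40 mm (distance of carton_low_center from where it was at the start of the episode above 0.04 m).
It fails at once if the bottle is shifted by more than 30 mm or tipped (distance of bottle from where it was at the start of the episode above 0.03 m or angle between bottle's own z axis and vertical above 0.3 rad).
It fails at once if the beaker is shifted by more than 30 mm or tipped (distance of beaker from where it was at the start of the episode above 0.03 m or angle between beaker's own z axis and vertical above 0.3 rad).
It fails at once if the flask is shifted by more than 30 mm or tipped (distance of flask from where it was at the start of the episode above 0.03 m or angle between flask's own z axis and vertical above 0.3 rad).
It also fails if it takes over 72 s, if anything falls off the work surface, if the arm or the gripper's body presses on something with over 40 N, if the wrist force passes 120 N, or if a joint passes its speed limit or range.

## Robot

A 6-joint arm with a two-finger parallel gripper is mounted at the origin on a cart in front of the work surface, level with it; the furniture and walls round the work are solid. World frame = base frame: x ahead of the robot, y to its left, z up, the work surface at z = 0. Lengths are in m, angles in degrees, forces in N, time in s.
With the tool pointing down it reaches from about 0.225 to 0.875 m from the base axis. Payload 3.4 kg.
Tool frame: the origin (TCP) lies on the centre line of the jaws, within the pads' length; the fingertips stand 8 mm ahead of it and the grasp point (between the pads) lies 11 mm behind it; z points along the fingers, y is the line along which they close (so a half turn about z gives the same grasp; the last joint's range is limited). The gripper opens to 85 mm and grips with 20 to 120 N. Pads are 22 mm wide; open, the fingers measure 114 mm over their backs; the gripper's body (76 mm by 85 mm) begins 54 mm behind the grasp point. The pads swing forward as they close: fully open they stand 13 mm farther back than shut.
Start: joints at [58.556, 15.808, 86.224, -0, 77.962, -6.933], TCP at [0.239, 0.523, 0.239] pointing down, gripper open.
Joint ranges: [-165.64, 165.64], [-43.16, 119.46], [12.63, 154.43], [-67.54, 247.53], [6.08, 155.33], [-154.97, 154.97]. Speed limits (degrees/s): [147.25, 147.25, 180, 180, 180, 180].

## Interface

Orientations are given as [roll, pitch, yaw] about the fixed x, y, z axes, in that order (R = Rz(yaw) Ry(pitch) Rx(roll)).
In Python, from bench import robot, cams, workorder gives the robot as it stands.
- The arm moves only by the tool apply_moves, never from a script. Its argument "series" is a list of rows, each a list of 2 entries, a list of its own where there are three numbers: the shift along the tool's x, y, z in units of 25 mm (1.0 is 25 mm), then the turn, a rotation vector about the tool's x, y, z in units of 6 degrees (1.0 is 6 degrees). In form: [[[tx, ty, tz], [wx, wy, wz]], ...]. A call has 1 to 12 rows; each row is the pose to reach, as a shift and turn from the pose commanded when the call began, along the tool's axes at that moment; what a row does not reach only later rows make up. A row lasts 1/8 s, in which the tool goes at most 62.5 mm and 10.7 degrees, less where a joint would pass 70% of its speed; a pose out of reach is approached as far as the arm can. A call with a gripper value outside its range is refused whole. "gripper" is the opening, from 0 (shut) to 1 (fully open), set as the call begins (left out, the last holds). The fingers move at their own pace and stop on an object; "newtons" is the grip in N (left out, the last holds). Time passes only in rows, so rows that repeat a pose let the fingers close. It gives the time, the measured TCP pose, the force, the opening and the grip force at its end, in the units of the state.
- robot.get_state(): the state, without advancing time (a new reading comes with each control period).
- cams.capture(name): name is "scene" or "top" or "wrist"; returns (picture, depth): 384x512x3 uint8, red, green, blue; 384x512 float32, m along the optical axis (not along the pixel's ray), 0 where there is no reading.
- cams.get_calibration(name): a dict with "intrinsics" (3x3 intrinsics, pixels), "cam_to_world" (4x4, takes a point from camera to world coordinates). Camera axes: x right, y down, z forward; pixel columns grow to the right and rows downward; lengths in m; the calibration is good to about 2 mm. A picture is of the moment at which its call begins: read the wrist's pose just before it. get_calibration takes no time and is no camera call; for the wrist camera it gives the pose at the moment of the call.
- workorder.close_job(): hands the job in; it is judged then, once.
The state is a dict: "time": time; "qpos": joint angles; "dq": joint speeds; "tau": joint torques, N m; "eef_pos": TCP position; "ee_rot": TCP orientation; "force": force on the tool from outside, world axes, zero at the start; "torque": the same for the moment, N m; "grip_width": finger opening in m; "gripper_force": force on a finger pad.
Only numpy, scipy, OpenCV 4.12 (cv2) and the standard library are available. Lean on these libraries where they do the work, as an engineer would, in place of code of your own. Each camera call takes 0.05 s, during which the arm holds its last target. There are 200 camera calls.

## Working session

There is one attempt and no reset: what is moved stays moved. The work goes in short steps, Python scripts to look and compute and a tool call to move; the robot and the scene stay as the last step left them, time stands still between calls to the robot, and variables do not carry over. Pictures are saved under pics/ and viewed, at most 10 in all, crops included, and the job is handed in when it is done.

Besides the shell and the picture viewer there is one more tool, called after ">>>" as name([rows], argument=value, ...), one row to a line, values as JSON. apply_moves: Moves the arm, as the interface text tells. Its arguments: {"type":"object","properties":{"series":{"type":"array","items":{"type":"array"}},"gripper":{"type":"number"},"newtons":{"type":"number"}},"required":["series"]}

```bash
mkdir -p pics; cat > h.py <<'E'
import numpy as np, cv2
from bench import robot, cams, workorder
def cap(n,fn=None):
    c=cams.get_calibration(n); im,d=cams.capture(n)
    if fn: cv2.imwrite('pics/'+fn,im[:,:,::-1])
    return im,d,np.array(c['intrinsics']),np.array(c['cam_to_world'])
def cloud(d,K,T):
    v,u=np.mgrid[:d.shape[0],:d.shape[1]]
    P=np.stack([(u-K[0,2])/K[0,0]*d,(v-K[1,2])/K[1,1]*d,d,np.ones_like(d)],-1)@T.T
    P=P[...,:3]; P[d<=0]=np.nan
    return P
E
python3 - <<'E'
from h import *
ims=[]
for n in ['scene','top']:
    im,d,K,T=cap(n); ims.append(im); np.savez(n,im=im,d=d,K=K,T=T)
    print(n,K.round(1).tolist(),T.round(3).tolist())
cv2.imwrite('pics/a.png',cv2.resize(ims[0],(800,600))[:,:,::-1])
cv2.imwrite('pics/b.png',cv2.resize(ims[1],(800,600))[:,:,::-1])
print(robot.get_state())
E
```

```text
scene [[373.3, 0.0, 263.6], [0.0, 373.3, 193.6], [0.0, 0.0, 1.0]] [[0.65, -0.328, 0.686, -0.189], [-0.76, -0.261, 0.595, -0.594], [-0.017, -0.908, -0.419, 0.579], [0.0, 0.0, 0.0, 1.0]]
top [[477.8, 0.0, 253.3], [0.0, 477.8, 190.4], [0.0, 0.0, 1.0]] [[-0.016, -0.986, 0.166, 0.268], [-1.0, 0.017, 0.002, 0.026], [-0.005, -0.166, -0.986, 1.608], [0.0, 0.0, 0.0, 1.0]]
{'time': 0.1, 'qpos': array([ 5.85549267e+01,  1.58460769e+01,  8.62886082e+01,  2.63482251e-04,
        7.79623113e+01, -6.93122291e+00]), 'dq': array([ 0.00966286, -0.10819862, -0.08868333,  0.04752207, -0.08956712,
        0.09534505]), 'tau': array([ 2.58298714e-03, -4.17699444e+01, -2.46403027e+01,  7.10539825e-05,
        5.73129262e-03,  3.82207865e-07]), 'eef_pos': array([0.23832245, 0.52277965, 0.23850105]), 'ee_rot': array([-1.79903744e+02, -1.19610278e-02,  1.55486084e+02]), 'force': array([ 0.17574488, -0.22992848, -0.47038747]), 'torque': array([-0.04989926,  0.07340707,  0.00568271]), 'gripper_force': 0.0, 'grip_width': 0.08540746686250339}
```

View pics/a.png

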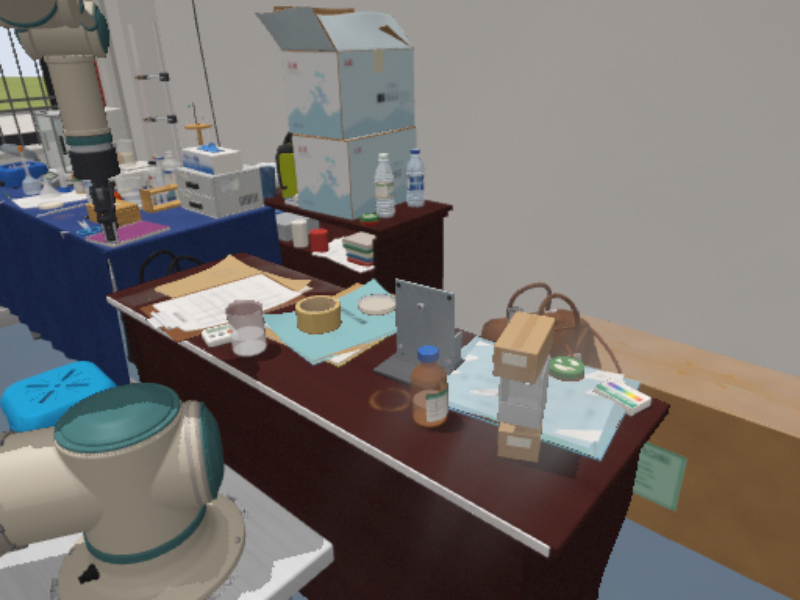

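View pics/b.png

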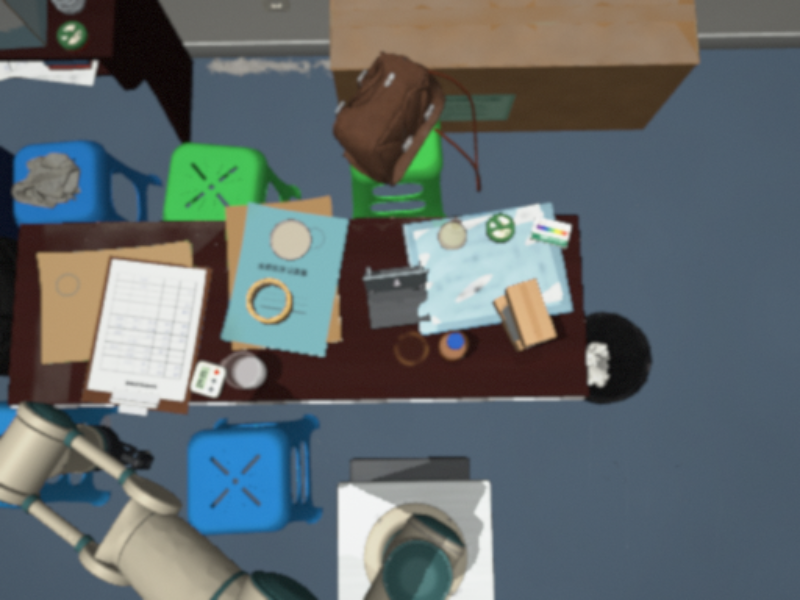

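Scene view: the stack is at (525,385), bottle at (430,385), stand at (425,330) with the screw near (420,305), and beaker at (246,325). In the top view the stack is at (530,315), the stand at (397,290) and the flask probably at (452,235).

```bash
python3 - <<'E'
from h import *
for n in ['scene','top']:
    z=np.load(n+'.npz'); P=cloud(z['d'],z['K'],z['T']); 
    X,Y,Z=P[...,0],P[...,1],P[...,2]
    reg=(X>.33)&(X<.75)&(Y>-.38)&(Y<.5)
    print(n,'desk z',np.nanmedian(Z[reg&(abs(Z)<.02)]))
    m=(reg&(Z>.025)&(Z<.3)).astype(np.uint8)
    k,l,s,c=cv2.connectedComponentsWithStats(m)
    for i in range(1,k):
        if s[i,4]<15: continue
        q=P[l==i]; print(s[i,:4],len(q),'min',q.min(0).round(3),'max',q.max(0).round(3),'med',np.median(q,0).round(3))
    # top carton
    q=P[reg&(Z>.175)&(Z<.205)&(Y<-.1)]
    print('carton top',len(q),np.median(q[:,2]),cv2.minAreaRect(q[:,:2].astype(np.float32)*1000))
    q=P[reg&(Z>.155)&(Z<.175)&(Y>-.12)&(Y<.14)&(X>.45)]
    if len(q): print('panel top',len(q),cv2.minAreaRect(q[:,:2].astype(np.float32)*1000))
    q=P[reg&(Z>.03)&(Z<.16)&(Y>-.07)&(Y<.14)&(X>.45)]
    if len(q): print('panel',len(q),cv2.minAreaRect(q[:,:2].astype(np.float32)*1000), np.polyfit(q[:,1],q[:,0],1))
E
```

```text
scene desk z 0.0006176745398143169
[234 179   7   4] 17 min [0.729 0.333 0.025] max [0.748 0.356 0.033] med [0.742 0.347 0.028]
[229 178  67  89] 2736 min [ 0.399 -0.119  0.025] max [0.714 0.303 0.167] med [ 0.555 -0.006  0.085]
[189 189  29  22] 538 min [0.48  0.249 0.025] max [0.576 0.349 0.063] med [0.524 0.289 0.048]
[144 192  29  30] 645 min [0.346 0.308 0.025] max [0.473 0.401 0.094] med [0.376 0.329 0.068]
[315 196  41  92] 2737 min [ 0.412 -0.283  0.025] max [ 0.688 -0.083  0.192] med [ 0.449 -0.241  0.142]
[359 228  12  11] 41 min [ 0.663 -0.23   0.025] max [ 0.718 -0.183  0.027] med [ 0.691 -0.209  0.025]
carton top 891 0.18923980853766648 ((477.28387451171875, -229.654541015625), (122.6247787475586, 61.63357162475586), 16.119956970214844)
panel top 149 ((558.5715942382812, 26.912673950195312), (9.641905784606934, 127.87244415283203), 5.544975280761719)
panel 1509 ((558.8092041015625, 24.772735595703125), (49.859474182128906, 129.75579833984375), 25.47039031982422) [-0.15021842  0.5626473 ]
top desk z 0.003893581229805987
[158 130   6   7] 17 min [0.729 0.336 0.026] max [0.
[... 716 characters left out ...]
0.476 -0.22   0.188]
[281 211  19  20] 300 min [ 0.399 -0.115  0.025] max [ 0.457 -0.058  0.135] med [ 0.423 -0.084  0.095]
[142 212   7   6] 24 min [0.45  0.381 0.025] max [0.467 0.402 0.035] med [0.457 0.392 0.028]
[141 225  29  24] 498 min [0.345 0.309 0.025] max [0.418 0.388 0.098] med [0.383 0.352 0.04 ]
carton top 847 0.18892677489180287 ((476.7209167480469, -228.75839233398438), (120.0591049194336, 63.371856689453125), 15.178707122802734)
panel top 99 ((558.0753784179688, 28.241703033447266), (7.617464542388916, 128.07449340820312), 6.305117130279541)
panel 332 ((564.5504150390625, 11.926910400390625), (161.60702514648438, 227.04026794433594), 89.48486328125) [-0.14881359  0.56290878]
```

```bash
cat >> h.py <<'E'
from scipy.spatial.transform import Rotation as Ro
def go(p,yaw,roll=180,pitch=0):
    """units for a move from the present pose to world p, yaw"""
    s=robot.get_state(); R=Ro.from_euler('xyz',s['ee_rot'],degrees=True)
    t=R.inv().apply(np.array(p)-s['eef_pos'])/.025
    w=(R.inv()*Ro.from_euler('xyz',[roll,pitch,yaw],degrees=True)).as_rotvec(degrees=True)/6
    print('t',s['time'],'at',s['eef_pos'].round(4),s['ee_rot'].round(2),'->',t.round(2),w.round(2))
E
python3 -c "
from h import *
go([.45,-.20,.36],15.5)"
```

```text
t 0.1 at [0.2383 0.5228 0.2385] [-1.7990e+02 -1.0000e-02  1.5549e+02] -> [-19.7  -22.8   -4.83] [-1.000e-02  2.000e-02  2.333e+01]
```

>>> apply_moves([
  [[0, 0, -4.8], [0, 0, 2]],
  [[-19.7, -22.8, -4.8], [0, 0, 23.3]],
  [[-19.7, -22.8, -4.8], [0, 0, 23.3]],
  [[-19.7, -22.8, -4.8], [0, 0, 23.3]],
  [[-19.7, -22.8, -4.8], [0, 0, 23.3]],
  [[-19.7, -22.8, -4.8], [0, 0, 23.3]],
  [[-19.7, -22.8, -4.8], [0, 0, 23.3]],
  [[-19.7, -22.8, -4.8], [0, 0, 23.3]],
  [[-19.7, -22.8, -4.8], [0, 0, 23.3]],
  [[-19.7, -22.8, -4.8], [0, 0, 23.3]],
  [[-19.7, -22.8, -4.8], [0, 0, 23.3]],
  [[-19.7, -22.8, -4.8], [0, 0, 23.3]],
], gripper=1, newtons=50)

```text
time: 1.6
eef_pos: [0.4312, -0.1367, 0.3541]
ee_rot: [-180.0, -0.0, 26.2]
force: [1.9, 0.4, -0.4]
grip_width: 0.0855
gripper_force: 0.0
```

```bash
python3 -c "
from h import *
go([.45,-.20,.36],15.5)"
```

```text
t 1.6 at [ 0.4312 -0.1367  0.3541] [-1.7998e+02 -3.0000e-02  2.6180e+01] -> [-0.44  2.6  -0.24] [-0.   -0.    1.78]
```

>>> apply_moves([
  [[-0.3, 2.2, -0.2], [0, 0, 1.6]],
  [[-0.3, 2.2, -0.2], [0, 0, 1.6]],
  [[-0.3, 2.2, -0.2], [0, 0, 1.6]],
  [[-0.3, 2.2, -0.2], [0, 0, 1.6]],
])

```text
time: 2.1
eef_pos: [0.4486, -0.1858, 0.3591]
ee_rot: [-180.0, -0.0, 17.1]
force: [0.0, -0.2, 0.8]
grip_width: 0.0856
gripper_force: 0.0
```

```bash
python3 - <<'E'
from h import *
im,d,K,T=cap('wrist','w1.png'); np.savez('w1',im=im,d=d,K=K,T=T)
s=robot.get_state();print(s['eef_pos'],s['ee_rot'],T.round(3).tolist(),K[0,0])
P=cloud(d,K,T);X,Y,Z=P[...,0],P[...,1],P[...,2]
for zlo,zhi in ((.18,.2),(.04,.055),(.085,.1)):
    q=P[(Z>zlo)&(Z<zhi)&(Y<-.13)&(X<.6)]
    print(zlo,len(q),np.median(q,0) if len(q) else '',cv2.minAreaRect(q[:,:2].astype(np.float32)*1000) if len(q)>5 else '')
E
```

```text
[ 0.44862291 -0.18581425  0.35925842] [-1.79981373e+02 -9.57722088e-03  1.70938064e+01] [[0.294, -0.903, -0.313, 0.53], [-0.956, -0.278, -0.094, -0.162], [-0.002, 0.327, -0.945, 0.494], [0.0, 0.0, 0.0, 1.0]] 267.44676184212915
0.18 5451 [ 0.48466233 -0.22624445  0.1901896 ] ((479.3257751464844, -227.93704223632812), (119.20927429199219, 62.24909973144531), 16.24274444580078)
0.04 348 [ 0.5307467  -0.19490254  0.05000563] ((501.4305114746094, -219.85870361328125), (85.17156219482422, 62.14872741699219), 23.956371307373047)
0.085 14 [ 0.48252909 -0.19696343  0.09364119] ((481.49359130859375, -197.33468627929688), (41.38532257080078, 1.3398021459579468), 18.204164505004883)
```

View pics/w1.png

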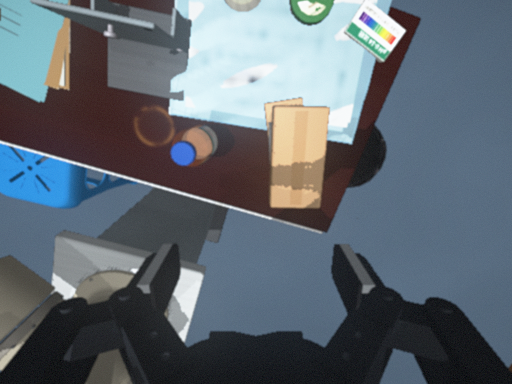

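Wrist view: top carton at (298,157), bottom carton edge peeking out at (285,103), bottle cap (184,153), screw (165,32). Carton centre and yaw agree across three views, at (0.478, -0.2285) and 16°, with the top at z 0.190.

```bash
python3 -c "
from h import *
go([.478,-.2285,.24],16); go([.478,-.2285,.162],16)"
```

```text
t 2.15 at [ 0.4486 -0.1858  0.3593] [-1.7998e+02 -1.0000e-02  1.7090e+01] -> [0.62 1.98 4.77] [-0.   -0.    0.18]
t 2.15 at [ 0.4486 -0.1858  0.3593] [-1.7998e+02 -1.0000e-02  1.7090e+01] -> [0.62 1.98 7.89] [-0.   -0.    0.18]
```

>>> apply_moves([
  [[0.62, 1.98, 2.0], [0, 0, 0.18]],
  [[0.62, 1.98, 4.0], [0, 0, 0.18]],
  [[0.62, 1.98, 5.4], [0, 0, 0.18]],
  [[0.62, 1.98, 6.4], [0, 0, 0.18]],
  [[0.62, 1.98, 7.2], [0, 0, 0.18]],
  [[0.62, 1.98, 7.89], [0, 0, 0.18]],
  [[0.62, 1.98, 7.89], [0, 0, 0.18]],
  [[0.62, 1.98, 7.89], [0, 0, 0.18]],
])

```text
time: 3.15
eef_pos: [0.4788, -0.2297, 0.1628]
ee_rot: [179.9, -0.1, 16.0]
force: [-0.6, -0.1, 1.3]
grip_width: 0.0853
gripper_force: 0.0
```

>>> apply_moves([
  [[0, 0, 0], [0, 0, 0]],
  [[0, 0, 0], [0, 0, 0]],
  [[0, 0, 0], [0, 0, 0]],
  [[0, 0, 0], [0, 0, 0]],
  [[0, 0, 0], [0, 0, 0]],
  [[0, 0, 0], [0, 0, 0]],
], gripper=0.55, newtons=35)

```text
time: 3.9
eef_pos: [0.4786, -0.2296, 0.1629]
ee_rot: [-180.0, -0.1, 15.9]
force: [-0.7, 3.0, 5.9]
grip_width: 0.0617
gripper_force: 40.2
```

>>> apply_moves([
  [[0, 0, -0.2], [0, 0, 0]],
  [[0, 0, -0.6], [0, 0, 0]],
  [[0, 0, -1.2], [0, 0, 0]],
  [[0, 0, -2.2], [0, 0, 0]],
  [[0, 0, -3.2], [0, 0, 0]],
  [[0, 0, -4], [0, 0, 0]],
  [[0, 0, -4], [0, 0, 0]],
])

```text
time: 4.78
eef_pos: [0.4794, -0.2308, 0.2642]
ee_rot: [179.8, -0.2, 15.9]
force: [0.1, -0.2, -3.7]
grip_width: 0.0615
gripper_force: 39.4
```

```bash
python3 -c "
from h import *
go([.395,.09,.26],0); go([.395,.09,.024],0);print(robot.get_state())"
```

```text
t 4.775 at [ 0.4794 -0.2308  0.2642] [179.79  -0.18  15.89] -> [  0.27 -13.27   0.12] [ 0.03 -0.04  2.65]
t 4.775 at [ 0.4794 -0.2308  0.2642] [179.79  -0.18  15.89] -> [  0.24 -13.3    9.56] [ 0.03 -0.04  2.65]
{'time': 4.775, 'qpos': array([-3.32051474e+01,  1.11678059e+01,  8.90193730e+01, -2.21627500e-03,
        7.95304645e+01,  4.09068148e+01]), 'dq': array([ 0.01029792,  1.26971195,  3.0919414 , -0.00387319, -0.80005354,
       -0.05811846]), 'tau': array([ 3.51976196e-02, -3.95587921e+01, -2.67838168e+01,  2.58798485e-03,
        1.11573280e-01,  2.34351290e-05]), 'eef_pos': array([ 0.47936418, -0.23082144,  0.26415497]), 'ee_rot': array([179.78517259,  -0.18324677,  15.88877865]), 'force': array([ 0.11394094, -0.22164283, -3.69379598]), 'torque': array([ 0.04089233, -0.04934724, -0.01347779]), 'gripper_force': 39.381882548332214, 'grip_width': 0.061465039468029926}
```

>>> apply_moves([
  [[0, -0.5, 0], [0, 0, 0]],
  [[0, -1.5, 0], [0, 0, 0.3]],
  [[0.1, -3, 0], [0, 0, 0.8]],
  [[0.1, -4.6, 0], [0, 0, 1.2]],
  [[0.2, -6.2, 0], [0, 0, 1.6]],
  [[0.2, -7.8, 0], [0, 0, 2.0]],
  [[0.25, -9.4, 0], [0, 0, 2.4]],
  [[0.25, -11, 0], [0, 0, 2.65]],
  [[0.25, -12.2, 0.5], [0, 0, 2.65]],
  [[0.25, -13, 1.5], [0, 0, 2.65]],
  [[0.25, -13.3, 3.0], [0, 0, 2.65]],
  [[0.25, -13.3, 4.5], [0, 0, 2.65]],
])

```text
time: 6.28
eef_pos: [0.3914, 0.0925, 0.1477]
ee_rot: [-180.0, 0.1, 0.1]
force: [0.3, -0.1, -3.2]
grip_width: 0.0619
gripper_force: 39.3
```

```bash
python3 -c "
from h import *
go([.395,.09,.024],0)"
```

```text
t 6.275 at [0.3914 0.0925 0.1477] [-1.7997e+02  8.0000e-02  9.0000e-02] -> [0.15 0.1  4.95] [-0.    0.01  0.01]
```

>>> apply_moves([
  [[0.1, 0, 1], [0, 0, 0]],
  [[0.1, 0, 2.2], [0, 0, 0]],
  [[0.1, 0, 3.2], [0, 0, 0]],
  [[0.1, 0, 3.9], [0, 0, 0]],
  [[0.1, 0, 4.4], [0, 0, 0]],
  [[0.1, 0, 4.7], [0, 0, 0]],
  [[0.1, 0, 4.85], [0, 0, 0]],
  [[0.1, 0, 4.85], [0, 0, 0]],
])

```text
time: 7.28
eef_pos: [0.396, 0.0915, 0.0282]
ee_rot: [-180.0, -0.0, -0.0]
force: [0.1, 0.6, -3.0]
grip_width: 0.0617
gripper_force: 39.3
```

>>> apply_moves([
  [[0, 0, 0.1], [0, 0, 0]],
  [[0, 0, 0.2], [0, 0, 0]],
  [[0, 0, 0.23], [0, 0, 0]],
  [[0, 0, 0.23], [0, 0, 0]],
])

```text
time: 7.78
eef_pos: [0.3961, 0.0915, 0.023]
ee_rot: [-180.0, -0.0, -0.0]
force: [-1.3, 0.5, 5.6]
grip_width: 0.0614
gripper_force: 39.9
```

>>> apply_moves([
  [[0, 0, 0], [0, 0, 0]],
  [[0, 0, 0], [0, 0, 0]],
  [[0, 0, 0], [0, 0, 0]],
  [[0, 0, 0], [0, 0, 0]],
], gripper=1)

```text
time: 8.28
eef_pos: [0.3958, 0.0915, 0.0223]
ee_rot: [-180.0, -0.0, -0.0]
force: [0.2, -0.6, 0.2]
grip_width: 0.0855
gripper_force: 0.0
```

```bash
python3 -c "
from h import *
go([.396,.0915,.22],0)"
```

```text
t 8.275 at [0.3958 0.0915 0.0223] [-180.   -0.   -0.] -> [ 0.01 -0.   -7.91] [-0. -0. -0.]
```

>>> apply_moves([
  [[0, 0, -0.5], [0, 0, 0]],
  [[0, 0, -1.5], [0, 0, 0]],
  [[0, 0, -3], [0, 0, 0]],
  [[0, 0, -5], [0, 0, 0]],
  [[0, 0, -7], [0, 0, 0]],
  [[-2.0, 2.4, -9], [0, -1.5, 0]],
  [[-2.4, 2.4, -9.2], [0, -3.2, 0]],
  [[-2.4, 2.4, -9.2], [0, -5, 0]],
  [[-2.4, 2.4, -9.2], [0, -5, 0]],
  [[-2.4, 2.4, -9.2], [0, -5, 0]],
])

```text
time: 9.52
eef_pos: [0.3351, 0.0317, 0.2522]
ee_rot: [-180.0, 30.0, 0.0]
force: [0.4, 0.3, -0.3]
grip_width: 0.085
gripper_force: 0.0
```

```bash
python3 - <<'E'
from h import *
s=robot.get_state();print(s['time'],s['eef_pos'],s['ee_rot'])
im,d,K,T=cap('wrist','w2.png'); np.savez('w2',im=im,d=d,K=K,T=T)
P=cloud(d,K,T);X,Y,Z=P[...,0],P[...,1],P[...,2]
q=P[(X>.48)&(X<.62)&(Y>-.05)&(Y<.11)&(Z>.025)&(Z<.16)]
b,a=np.polyfit(q[:,1],q[:,0],1); r=q[:,0]-a-b*q[:,1]
for _ in range(8):
    k=abs(r)<.004; b,a=np.polyfit(q[k,1],q[k,0],1); r=q[:,0]-a-b*q[:,1]
print(len(q),k.sum(),a,b,np.degrees(np.arctan(-b)),'resid',r[k].std())
n=np.array([1,-b])/np.hypot(1,b); t=np.array([b,1])/np.hypot(1,b)
off=q[:,:2]@n-a*n[0]; 
f=q[k]; print('face lateral range',(f[:,:2]@t).min(),(f[:,:2]@t).max(),'z',f[:,2].min(),f[:,2].max())
h=q[(off<-.009)&(off>-.02)&(q[:,2]>.1)]; print('head',len(h),h.mean(0),(h[:,:2]@t).mean(),h.min(0),h.max(0),off[(off<-.009)&(off>-.02)&(q[:,2]>.1)].mean())
c=P[(X>.3)&(X<.48)&(Y>.02)&(Y<.16)&(Z>.04)&(Z<.06)]
if len(c): print('carton',np.median(c[:,2]),cv2.minAreaRect(c[:,:2].astype(np.float32)*1000))
E
```

```text
9.525 [0.33508851 0.03165497 0.25219284] [-1.79979256e+02  2.99822039e+01  2.03309765e-02]Traceback (most recent call last):
  File "<stdin>", line 6, in <module>
    raise TypeError("expected non-empty vector for x")
TypeError: expected non-empty vector for x
```

View pics/w2.png

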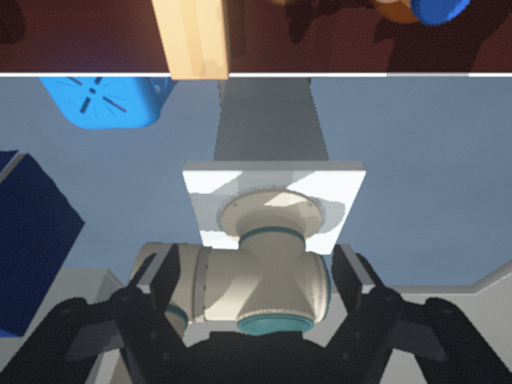

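The picture shows the desk's near edge at row 75 and the robot base, so the tilt went the wrong way. I'll reverse it.

>>> apply_moves([
  [[0, 0, 0], [0, 1.7, 0]],
  [[0, 0, 0], [0, 3.4, 0]],
  [[0, 0, 0], [0, 5.1, 0]],
  [[0, 0, 0], [0, 6.8, 0]],
  [[0, 0, 0], [0, 8.4, 0]],
  [[0, 0, 0], [0, 10, 0]],
  [[0, 0, 0], [0, 10, 0]],
  [[0, 0, 0], [0, 10, 0]],
])

```text
time: 10.58
eef_pos: [0.3365, 0.0313, 0.2542]
ee_rot: [179.9, -30.2, 0.0]
force: [0.2, 0.3, 0.5]
grip_width: 0.0851
gripper_force: 0.0
```

```bash
cat > stand.py <<'E'
from h import *
import sys
fn=sys.argv[1]
s=robot.get_state();print(s['time'],s['eef_pos'],s['ee_rot'])
im,d,K,T=cap('wrist',fn+'.png'); np.savez(fn,im=im,d=d,K=K,T=T)
P=cloud(d,K,T);X,Y,Z=P[...,0],P[...,1],P[...,2]
c=P[(X>.3)&(X<.48)&(Y>.02)&(Y<.16)&(Z>.04)&(Z<.06)]
if len(c): print('carton',np.median(c[:,2]),cv2.minAreaRect(c[:,:2].astype(np.float32)*1000))
q=P[(X>.48)&(X<.62)&(Y>-.05)&(Y<.11)&(Z>.025)&(Z<.16)]
a,b=.5585,-.105; r=q[:,0]-a-b*q[:,1]
for w in (.02,.012,.006,.004,.004,.004):
    k=abs(r)<w; b,a=np.polyfit(q[k,1],q[k,0],1); r=q[:,0]-a-b*q[:,1]
print(len(q),k.sum(),'x0',a,'yaw',np.degrees(np.arctan(-b)),'resid',r[k].std())
n=np.array([1,-b])/np.hypot(1,b); t=np.array([b,1])/np.hypot(1,b)
off=q[:,:2]@n-a*n[0]
f=q[k]; print('face lateral range',(f[:,:2]@t).min(),(f[:,:2]@t).max(),'z',f[:,2].min(),f[:,2].max())
m=(off<-.006)&(off>-.02)&(q[:,2]>.1); h=q[m]
if m.any(): print('head',len(h),h.mean(0),'lat',(h[:,:2]@t).mean(),(h[:,:2]@t).min(),(h[:,:2]@t).max(),'off',np.median(off[m]),'z',h[:,2].min(),h[:,2].max())
E
python3 stand.py w3
```

```text
10.575 [0.33651695 0.0312564  0.25419318] [ 1.79939778e+02 -3.01612023e+01  1.27313942e-02]
carton 0.050094309056650216 ((396.6650085449219, 91.68487548828125), (120.06714630126953, 62.344146728515625), 0.24529795348644257)
6341 6241 x0 0.5608126361367951 yaw 6.322910276295315 resid 0.0005125684894651035
face lateral range -0.09725075505201182 0.03270255954296931 z 0.025013995290502633 0.15999233018960068
head 95 [0.54549359 0.02821413 0.1292242 ] lat -0.03203365990266098 -0.03838043936106297 -0.02543827444578619 off -0.012597667984514671 z 0.1210140289946639 0.13512576447416313
```

View pics/w3.png

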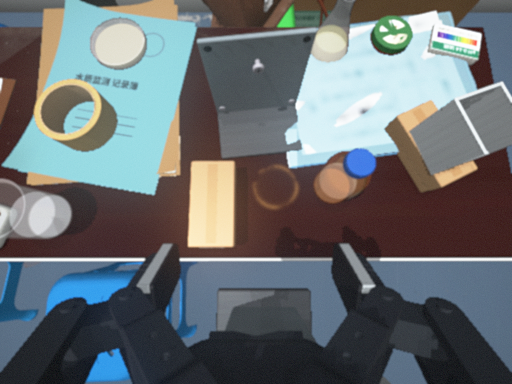

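Wrist view from the front: screw at (258,65) on the panel, carton on the desk at (212,203), holder at (460,130), bottom carton at (430,150), flask (330,43). The panel yaw is 6.3° and the screw's lateral position matches the panel centre.

```bash
python3 -c "
from h import *
go([.42,-.21,.30],14)"
```

```text
t 10.625 at [0.3373 0.0312 0.2543] [ 1.7995e+02 -3.0140e+01  4.0000e-02] -> [3.77 9.65 0.09] [ 0.62 -5.   -2.28]
```

>>> apply_moves([
  [[0.5, 0, -1], [0, -1, 0]],
  [[1.5, 3, -1], [0.2, -2, -0.8]],
  [[2.5, 6, -0.7], [0.4, -3.5, -1.6]],
  [[3.77, 9.65, 0.09], [0.62, -5, -2.28]],
  [[3.77, 9.65, 0.09], [0.62, -5, -2.28]],
  [[3.77, 9.65, 0.09], [0.62, -5, -2.28]],
  [[3.77, 9.65, 0.09], [0.62, -5, -2.28]],
  [[3.77, 9.65, 0.09], [0.62, -5, -2.28]],
])

```text
time: 11.62
eef_pos: [0.4183, -0.2086, 0.2976]
ee_rot: [-179.9, 0.2, 14.1]
force: [0.8, -0.1, 0.2]
grip_width: 0.0853
gripper_force: 0.0
```

```bash
python3 - <<'E'
from h import *
s=robot.get_state();print(s['time'],s['eef_pos'],s['ee_rot'])
im,d,K,T=cap('wrist','w4.png'); np.savez('w4',im=im,d=d,K=K,T=T)
for n in ('w3','w4'):
    z=np.load(n+'.npz');P=cloud(z['d'],z['K'],z['T']);X,Y,Z=P[...,0],P[...,1],P[...,2]
    R=(X>.38)&(X<.6)&(Y<-.14)&(Y>-.33)
    print('hist',np.histogram(Z[R],np.arange(.03,.16,.01)))
    for lo,hi in ((.132,.148),(.043,.056)):
        q=P[R&(Z>lo)&(Z<hi)]; print(n,lo,len(q),np.median(q[:,2]),cv2.minAreaRect(q[:,:2].astype(np.float32)*1000),q.min(0),q.max(0))
cv2.imwrite('pics/w4c.png',cv2.resize(im[:260],None,fx=1.5,fy=1.5)[:,:,::-1])
E
```

```text
11.625 [ 0.41831334 -0.20856962  0.29756877] [-1.79864516e+02  1.59051862e-01  1.40586472e+01]
hist (array([ 354, 1131,  614,  280,  285,  580,  741,  836,  910,  890, 1098,
         95]), array([0.03, 0.04, 0.05, 0.06, 0.07, 0.08, 0.09, 0.1 , 0.11, 0.12, 0.13,
       0.14, 0.15]))
w3 0.132 1022 0.13812606495310206 ((478.5809020996094, -230.74644470214844), (70.32594299316406, 63.805381774902344), 19.418106079101562) [ 0.43560522 -0.25808403  0.13200159] [ 0.52093931 -0.18982257  0.14158902]
w3 0.043 1528 0.04958606727474227 ((484.316650390625, -226.335693359375), (119.86517333984375, 66.08541870117188), 26.32225799560547) [ 0.41901874 -0.28080922  0.04301159] [ 0.55048094 -0.17548014  0.05599795]
hist (array([   0,  650, 2648,  109,  124,  219,   79,   90,   96,  113,  485,
        327]), array([0.03, 0.04, 0.05, 0.06, 0.07, 0.08, 0.09, 0.1 , 0.11, 0.12, 0.13,
       0.14, 0.15]))
w4 0.132 786 0.1398502115974782 ((479.0232849121094, -231.3286590576172), (69.60420227050781, 62.079158782958984), 19.933454513549805) [ 0.43666389 -0.27105028  0.13217934] [ 0.52177642 -0.19142278  0.14252617]
w4 0.043 3182 0.053389672584585296 ((485.6029968261719, -228.9407196044922), (120.29428100585938, 61.70518112182617), 26.011629104614258) [ 0.42018707 -0.28092921  0.04684964] [ 0.55206429 -0.17655786  0.05599962]
```

View pics/w4c.png

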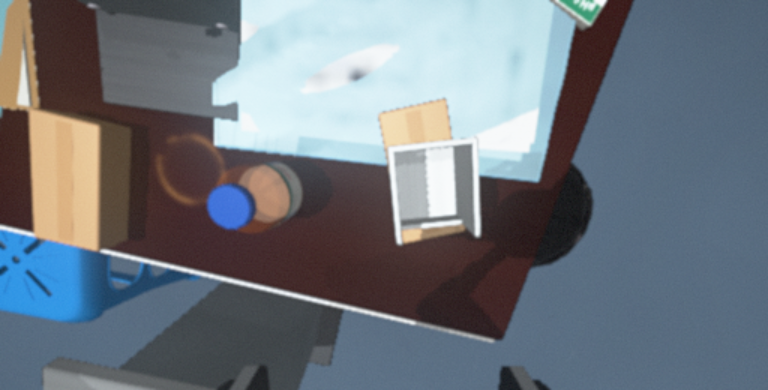

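Holder at (435,190), with its wall rim on three sides and keyhole wall at the far side (row 145). The bottom carton shows at (415,125) and (430,232). From two views: holder centre (0.479, -0.231), yaw 19.7°, rim z 0.140; bottom carton (0.485, -0.2285), yaw 26°.

```bash
python3 -c "
from h import *
go([.479,-.231,.112],19.7)"
```

```text
t 11.675 at [ 0.4181 -0.2084  0.2978] [-1.799e+02  1.400e-01  1.408e+01] -> [2.16 1.48 7.42] [-0.02  0.02 -0.94]
```

>>> apply_moves([
  [[1, 0.7, 1.5], [0, 0, -0.5]],
  [[2.16, 1.48, 3], [0, 0, -0.94]],
  [[2.16, 1.48, 4.5], [0, 0, -0.94]],
  [[2.16, 1.48, 5.7], [0, 0, -0.94]],
  [[2.16, 1.48, 6.6], [0, 0, -0.94]],
  [[2.16, 1.48, 7.2], [0, 0, -0.94]],
  [[2.16, 1.48, 7.42], [0, 0, -0.94]],
  [[2.16, 1.48, 7.42], [0, 0, -0.94]],
  [[2.16, 1.48, 7.42], [0, 0, -0.94]],
])

```text
time: 12.8
eef_pos: [0.4799, -0.2328, 0.1128]
ee_rot: [180.0, 0.1, 19.6]
force: [0.6, -0.5, 0.4]
grip_width: 0.0852
gripper_force: 0.0
```

>>> apply_moves([
  [[0, 0, 0], [0, 0, 0]],
  [[0, 0, 0], [0, 0, 0]],
  [[0, 0, 0], [0, 0, 0]],
  [[0, 0, 0], [0, 0, 0]],
  [[0, 0, 0], [0, 0, 0]],
  [[0, 0, 0], [0, 0, 0]],
], gripper=0.5, newtons=60)

```text
time: 13.55
eef_pos: [0.4796, -0.2324, 0.1127]
ee_rot: [-179.9, 0.1, 19.6]
force: [-0.9, 1.3, 5.9]
grip_width: 0.0611
gripper_force: 65.7
```

>>> apply_moves([
  [[0, 0, -0.2], [0, 0, 0]],
  [[0, 0, -0.6], [0, 0, 0]],
  [[0, 0, -1.2], [0, 0, 0]],
  [[0, 0, -2.2], [0, 0, 0]],
  [[0, 0, -3.4], [0, 0, 0]],
  [[0, 0, -4.6], [0, 0, 0]],
  [[0, 0, -5.5], [0, 0, 0]],
  [[0, 0, -5.5], [0, 0, 0]],
])

```text
time: 14.55
eef_pos: [0.4808, -0.2333, 0.2519]
ee_rot: [179.8, -0.1, 19.6]
force: [-0.1, -1.0, -3.5]
grip_width: 0.0614
gripper_force: 66.0
```

```bash
python3 -c "
from h import *
go([.4711,.0198,.25],6.3)
s=robot.get_state();print(s['force'],s['torque'],s['grip_width'])"
```

```text
t 14.55 at [ 0.4808 -0.2333  0.2519] [ 1.7984e+02 -6.0000e-02  1.9650e+01] -> [ 3.04 -9.67  0.05] [ 0.03 -0.01  2.22]
[-0.06719543 -1.00354311 -3.46764532] [-0.01333185  0.00471342 -0.06403138] 0.061370801879598307
```

>>> apply_moves([
  [[0.1, -0.4, 0], [0, 0, 0.1]],
  [[0.3, -1.2, 0], [0, 0, 0.3]],
  [[0.7, -2.4, 0], [0, 0, 0.6]],
  [[1.1, -3.6, 0], [0, 0, 0.9]],
  [[1.5, -4.8, 0], [0, 0, 1.2]],
  [[1.9, -6, 0], [0, 0, 1.5]],
  [[2.3, -7.2, 0], [0, 0, 1.8]],
  [[2.6, -8.3, 0], [0, 0, 2.0]],
  [[2.9, -9.2, 0], [0, 0, 2.2]],
  [[3.04, -9.67, 0], [0, 0, 2.22]],
  [[3.04, -9.67, 0], [0, 0, 2.22]],
  [[3.04, -9.67, 0], [0, 0, 2.22]],
])

```text
time: 16.05
eef_pos: [0.4699, 0.02, 0.2493]
ee_rot: [-180.0, 0.2, 6.3]
force: [-0.1, 0.2, -3.3]
grip_width: 0.0617
gripper_force: 66.1
```

```bash
python3 - <<'E'
from h import *
go([.4711,.0198,.1497],6.3)
s=robot.get_state();p=s['eef_pos'];yaw=np.radians(s['ee_rot'][2])
im,d,K,T=cap('wrist','w5.png'); np.savez('w5',im=im,d=d,K=K,T=T)
P=cloud(d,K,T)
L=(P-p)@np.array([[np.cos(yaw),-np.sin(yaw),0],[np.sin(yaw),np.cos(yaw),0],[0,0,1]])
m=(abs(L[...,0])<.05)&(abs(L[...,1])<.05)&(L[...,2]<.045)&(L[...,2]>-.08)
q=L[m]; print(len(q),q.min(0),q.max(0))
r=q[(q[:,2]>.02)&(q[:,2]<.035)]; print(len(r),np.median(r,0),cv2.minAreaRect(r[:,:2].astype(np.float32)*1000))
b=q[(q[:,0]>.025)&(q[:,0]<.045)&(q[:,2]>-.06)]; print('back',len(b),[ (round(z,3),np.round(np.percentile(b[abs(b[:,2]-z)<.005,0],[5,50,95]),4)) for z in np.arange(-.05,.035,.01) if (abs(b[:,2]-z)<.005).sum()>5])
cv2.imwrite('pics/w5c.png',cv2.resize(im,None,fx=1.5,fy=1.5)[:,:,::-1])
E
```

```text
t 16.05 at [0.4699 0.02   0.2493] [-179.98    0.19    6.32] -> [0.06 0.02 3.98] [-0.    0.03  0.  ]
17893 [-0.03560407 -0.04996416 -0.06115943] [0.03609477 0.04998273 0.04499929]
5588 [ 0.01280533 -0.00013837  0.02726043] ((0.8537445068359375, -0.3957099914550781), (70.51872253417969, 88.6938247680664), 0.20506225526332855)
back 6474 [(np.float64(-0.05), array([0.0347, 0.035 , 0.0352])), (np.float64(-0.04), array([0.0347, 0.035 , 0.0353])), (np.float64(-0.03), array([0.0316, 0.0349, 0.0353])), (np.float64(-0.02), array([0.0348, 0.0351, 0.0354])), (np.float64(-0.01), array([0.0348, 0.0352, 0.0355])), (np.float64(0.0), array([0.0348, 0.0351, 0.0355])), (np.float64(0.01), array([0.0348, 0.0352, 0.0356])), (np.float64(0.02), array([0.0344, 0.0352, 0.0356])), (np.float64(0.03), array([0.027 , 0.0337, 0.0355]))]
```

View pics/w5c.png

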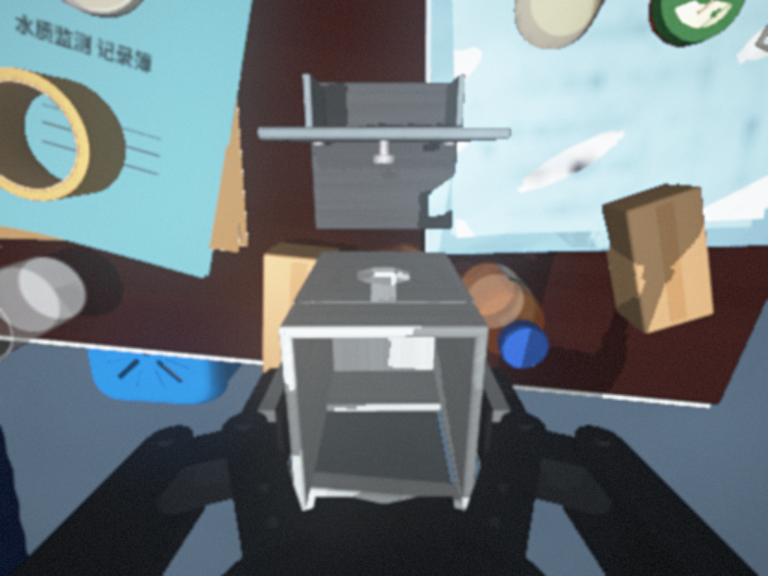

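Close view: keyhole in the gripped holder's back wall at (384,280), screw at (384,150), directly ahead. The wall is vertical and 35 mm ahead of the TCP, as it should be. Next I'll measure the slot's lateral position against the screw in this same image.

```bash
python3 - <<'E'
from h import *
z=np.load('w5.npz'); im,d,K,T=[z[k] for k in('im','d','K','T')]
P=cloud(d,K,T); s=robot.get_state(); p=s['eef_pos']; yaw=np.radians(s['ee_rot'][2])
A=np.array([[np.cos(yaw),-np.sin(yaw),0],[np.sin(yaw),np.cos(yaw),0],[0,0,1]])
L=(P-p)@A
# ray / plane x=.0351
v,u=np.mgrid[:384,:512]
D=np.stack([(u-K[0,2])/K[0,0],(v-K[1,2])/K[1,1],np.ones(u.shape)],-1)@T[:3,:3].T@A
o=(T[:3,3]-p)@A; k=(.0351-o[0])/D[...,0]; W=o+k[...,None]*D
hole=(abs(W[...,1])<.02)&(W[...,2]<.022)&(W[...,2]>-.045)&(L[...,0]<.0335)
for zz in np.arange(-.04,.02,.004):
    m=hole&(abs(W[...,2]-zz)<.002)
    if m.any(): y=W[m][:,1]*1000; print(round(zz,3),m.sum(),y.min().round(1),y.max().round(1),y.mean().round(2))
# screw in stand frame via panel fit
q=P[(P[...,0]>.5)&(P[...,0]<.6)&(abs(P[...,1]-.03)<.08)&(P[...,2]>.115)&(P[...,2]<.14)]
n=np.array([.9939,.1101,0]);off=q@n-.5574
print(np.percentile(off,[1,10,50,90]))
h=q[(off<-.005)&(off>-.018)];l=(h-p)@A
print('screw L',len(h),l.mean(0),l.min(0),l.max(0))
t=P[(P[...,2]>.162)&(P[...,2]<.17)&(P[...,0]>.5)&(abs(P[...,1]-.03)<.09)];print('paneltop',len(t),cv2.minAreaRect(((t-p)@A)[:,:2].astype(np.float32)*1000),np.median(t[:,2]))
E
```

```text
-0.028 22 -6.1 5.9 -0.03
-0.024 60 -10.3 10.6 0.15
-0.02 70 -10.2 10.5 0.18
-0.016 60 -9.3 9.7 0.16
-0.012 37 -5.7 6.0 0.03
-0.008 32 -4.4 4.1 -0.14
-0.004 51 -4.3 4.6 0.13
-0.0 34 -4.2 4.4 0.12
0.004 52 -4.6 4.3 0.01
0.008 36 -4.5 4.2 -0.16
[-0.0125047  -0.01163479 -0.00817017 -0.00172841]
screw L 111 [ 0.07853068 -0.00042627 -0.11740533] [ 0.07550475 -0.00683263 -0.12190479] [ 0.08246277  0.00595422 -0.11296599]
paneltop 1338 ((91.16707611083984, -0.440093994140625), (5.101656436920166, 129.33457946777344), 0.033466022461652756) 0.16487146278213677
```

>>> apply_moves([
  [[0, 0.02, 0.5], [0, 0, 0]],
  [[0, 0.02, 1.3], [0, 0, 0]],
  [[0, 0.02, 2.2], [0, 0, 0]],
  [[0, 0.02, 3], [0, 0, 0]],
  [[0, 0.02, 3.6], [0, 0, 0]],
  [[0, 0.02, 3.95], [0, 0, 0]],
  [[0, 0.02, 3.95], [0, 0, 0]],
  [[0, 0.02, 3.95], [0, 0, 0]],
  [[0, 0.02, 3.95], [0, 0, 0]],
])

```text
time: 17.23
eef_pos: [0.4703, 0.0201, 0.1514]
ee_rot: [-180.0, 0.1, 6.3]
force: [0.2, -0.8, -3.5]
grip_width: 0.0613
gripper_force: 66.1
```

```bash
cat > rel.py <<'E'
from h import *
s=robot.get_state(); n=np.array([.9939,.1101]);t=np.array([-.1101,.9939]); p=s['eef_pos'][:2]
print(s['time'],s['eef_pos'],s['ee_rot'].round(2),s['force'],'to home fwd mm',(.5574-.0371-p@n)*1000,'left mm',(-.0322-p@t)*1000, 'z home', .1277-.0043)
E
python3 rel.py
```

```text
17.225 [0.47032112 0.02010913 0.15140938] [-1.7996e+02  7.0000e-02  6.3300e+00] [ 0.21690034 -0.77365943 -3.53704068] to home fwd mm 50.633824770090044 left mm -0.4041139706848218 z home 0.12340000000000001
```

>>> apply_moves([
  [[0.3, 0.02, 0.05], [0, 0, 0]],
  [[0.7, 0.02, 0.05], [0, 0, 0]],
  [[1.1, 0.02, 0.05], [0, 0, 0]],
  [[1.4, 0.02, 0.05], [0, 0, 0]],
  [[1.6, 0.02, 0.05], [0, 0, 0]],
  [[1.75, 0.02, 0.05], [0, 0, 0]],
  [[1.88, 0.02, 0.05], [0, 0, 0]],
  [[2.0, 0.02, 0.05], [0, 0, 0]],
  [[2.02, 0.02, 0.05], [0, 0, 0]],
  [[2.02, 0.02, 0.05], [0, 0, 0]],
  [[2.02, 0.02, 0.05], [0, 0, 0]],
])

```text
time: 18.6
eef_pos: [0.5199, 0.0253, 0.1494]
ee_rot: [-179.9, 0.2, 6.3]
force: [-0.0, 0.5, -2.7]
grip_width: 0.0609
gripper_force: 66.1
```

```bash
python3 rel.py
```

```text
18.6 [0.51986638 0.02527351 0.14941367] [-1.7994e+02  1.6000e-01  6.3300e+00] [-0.01588551  0.49750092 -2.67204614] to home fwd mm 0.8221904476108932 left mm -0.08205689079582995 z home 0.12340000000000001
```

>>> apply_moves([
  [[0.02, 0, 0.1], [0, 0, 0]],
  [[0.02, 0, 0.25], [0, 0, 0]],
  [[0.02, 0, 0.4], [0, 0, 0]],
  [[0.02, 0, 0.55], [0, 0, 0]],
  [[0.02, 0, 0.65], [0, 0, 0]],
  [[0.02, 0, 0.65], [0, 0, 0]],
])

```text
time: 19.35
eef_pos: [0.5203, 0.0253, 0.1329]
ee_rot: [-179.9, 0.2, 6.3]
force: [-0.4, 0.1, -3.7]
grip_width: 0.0609
gripper_force: 66.1
```

>>> apply_moves([
  [[0, 0, 0.1], [0, 0, 0]],
  [[0, 0, 0.2], [0, 0, 0]],
  [[0, 0, 0.28], [0, 0, 0]],
  [[0, 0, 0.36], [0, 0, 0]],
  [[0, 0, 0.36], [0, 0, 0]],
  [[0, 0, 0.36], [0, 0, 0]],
])

```text
time: 20.1
eef_pos: [0.5205, 0.0253, 0.1242]
ee_rot: [-179.9, 0.1, 6.3]
force: [-0.0, 0.1, -3.2]
grip_width: 0.061
gripper_force: 66.1
```

```bash
python3 rel.py
```

```text
20.1 [0.52053534 0.02533179 0.12419305] [-1.7995e+02  1.4000e-01  6.3300e+00] [-0.01556256  0.1214766  -3.18647665] to home fwd mm 0.15089422370428984 left mm -0.06632517497685841 z home 0.12340000000000001
```

Continue down until the screw takes the weight.

>>> apply_moves([
  [[0, 0, 0.03], [0, 0, 0]],
  [[0, 0, 0.06], [0, 0, 0]],
  [[0, 0, 0.06], [0, 0, 0]],
  [[0, 0, 0.06], [0, 0, 0]],
])

```text
time: 20.6
eef_pos: [0.5205, 0.0253, 0.1226]
ee_rot: [-179.9, 0.2, 6.3]
force: [-0.4, 0.2, -1.9]
grip_width: 0.0612
gripper_force: 66.1
```

>>> apply_moves([
  [[0, 0, 0.03], [0, 0, 0]],
  [[0, 0, 0.03], [0, 0, 0]],
  [[0, 0, 0.03], [0, 0, 0]],
])

```text
time: 20.98
eef_pos: [0.5206, 0.0253, 0.1222]
ee_rot: [-180.0, 0.1, 6.3]
force: [-1.5, -0.0, -0.2]
grip_width: 0.0615
gripper_force: 66.4
```

>>> apply_moves([
  [[0, 0, 0], [0, 0, 0]],
  [[0, 0, 0], [0, 0, 0]],
  [[0, 0, 0], [0, 0, 0]],
  [[0, 0, 0], [0, 0, 0]],
  [[0, 0, 0], [0, 0, 0]],
  [[0, 0, -0.5], [0, 0, 0]],
  [[0, 0, -1.5], [0, 0, 0]],
  [[0, 0, -2.7], [0, 0, 0]],
  [[-0.5, 0, -4], [0, 0, 0]],
  [[-1.5, 0, -5.2], [0, 0, 0]],
  [[-2.5, 0, -5.2], [0, 0, 0]],
  [[-2.5, 0, -5.2], [0, 0, 0]],
], gripper=1)

```text
time: 22.48
eef_pos: [0.4576, 0.0184, 0.2535]
ee_rot: [-180.0, 0.0, 6.3]
force: [0.2, 0.2, -0.4]
grip_width: 0.0851
gripper_force: 0.0
```

```bash
python3 - <<'E'
from h import *
im,d,K,T=cap('wrist','w6.png'); np.savez('w6',im=im,d=d,K=K,T=T)
P=cloud(d,K,T); n=np.array([.9939,.1101,0]);t=np.array([-.1101,.9939,0])
a=P@n-.5574; l=P@t+.0322; z=P[...,2]
m=(a>-.09)&(a<-.0005)&(abs(l)<.045)&(z>.13)&(z<.16)
q=np.stack([a,l,z],-1)[m]; r=q[q[:,2]>.14]
print(len(q),'rim z',np.median(r[:,2]),np.percentile(r[:,2],[5,95]),cv2.minAreaRect(r[:,:2].astype(np.float32)*1000))
for n_,c in (('low',P[(P[...,0]>.38)&(P[...,0]<.6)&(P[...,1]<-.14)&(P[...,1]>-.33)&(z>.043)&(z<.06)]),('top',P[(P[...,0]>.3)&(P[...,0]<.48)&(P[...,1]>.02)&(P[...,1]<.16)&(z>.043)&(z<.06)])):
    if len(c): print(n_,len(c),np.median(c[:,2]),cv2.minAreaRect(c[:,:2].astype(np.float32)*1000))
E
```

```text
1441 rim z 0.14860429533678368 [0.14318838 0.15062731] ((-39.11995315551758, -0.32570457458496094), (69.69233703613281, 62.051063537597656), 0.01130722276866436)
low 4526 0.050020531549100605 ((485.53778076171875, -228.32418823242188), (120.69325256347656, 62.897666931152344), 25.784473419189453)
top 3781 0.05047781213574509 ((397.39910888671875, 91.63307189941406), (119.65223693847656, 62.390220642089844), 0.41243451833724976)
```

View pics/w6.png

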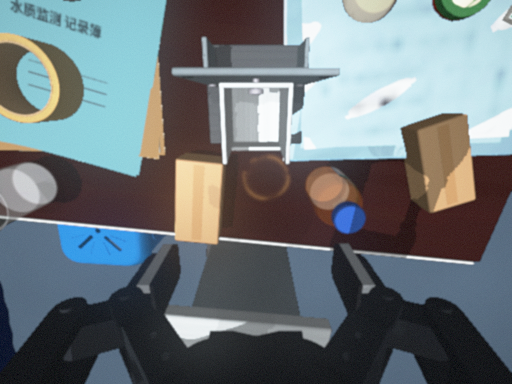

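Holder hangs on the screw at (256,120): rim z 0.149, squared to the panel. Bottom carton at (0.4855, -0.2285), yaw 25.9°, is unmoved; top carton at (0.397, 0.0917), yaw 0.3°.

```bash
python3 -c "
from h import *
go([.397,.0917,.16],0.3);go([.397,.0917,.0225],0.3)"
```

```text
t 22.525 at [0.4587 0.0184 0.2531] [-1.7997e+02  2.0000e-02  6.3200e+00] -> [-2.13 -3.18  3.73] [-0.01  0.    1.  ]
t 22.525 at [0.4587 0.0184 0.2531] [-1.7997e+02  2.0000e-02  6.3200e+00] -> [-2.13 -3.18  9.23] [-0.01  0.    1.  ]
```

>>> apply_moves([
  [[-1.2, -1.6, 0], [0, 0, 0.5]],
  [[-2.13, -3.18, 1], [0, 0, 1]],
  [[-2.13, -3.18, 2.5], [0, 0, 1]],
  [[-2.13, -3.18, 4.3], [0, 0, 1]],
  [[-2.13, -3.18, 6], [0, 0, 1]],
  [[-2.13, -3.18, 7.4], [0, 0, 1]],
  [[-2.13, -3.18, 8.4], [0, 0, 1]],
  [[-2.13, -3.18, 9], [0, 0, 1]],
  [[-2.13, -3.18, 9.2], [0, 0, 1]],
  [[-2.13, -3.18, 9.2], [0, 0, 1]],
  [[-2.13, -3.18, 9.2], [0, 0, 1]],
])

```text
time: 23.9
eef_pos: [0.3972, 0.0917, 0.0228]
ee_rot: [-180.0, 0.1, 0.3]
force: [0.0, -0.5, 0.2]
grip_width: 0.0854
gripper_force: 0.0
```

>>> apply_moves([
  [[0, 0, 0], [0, 0, 0]],
  [[0, 0, 0], [0, 0, 0]],
  [[0, 0, 0], [0, 0, 0]],
  [[0, 0, 0], [0, 0, 0]],
  [[0, 0, 0], [0, 0, 0]],
  [[0, 0, 0], [0, 0, 0]],
], gripper=0.55, newtons=35)

```text
time: 24.65
eef_pos: [0.3969, 0.0917, 0.0229]
ee_rot: [-180.0, 0.1, 0.3]
force: [-1.2, 0.2, 5.7]
grip_width: 0.0611
gripper_force: 38.7
```

>>> apply_moves([
  [[0, 0, -0.2], [0, 0, 0]],
  [[0, 0, -0.6], [0, 0, 0]],
  [[0, 0, -1.4], [0, 0, 0]],
  [[0, 0, -2.5], [0, 0, 0]],
  [[0, 0, -4], [0, 0, 0]],
  [[0, 0, -5.5], [0, 0, 0]],
  [[0, 0, -7], [0, 0, 0]],
  [[0, 0, -8.2], [0, 0, 0]],
  [[0, 0, -8.8], [0, 0, 0]],
  [[0, 0, -8.8], [0, 0, 0]],
])

```text
time: 25.9
eef_pos: [0.3972, 0.0915, 0.2434]
ee_rot: [-180.0, 0.0, 0.3]
force: [-0.0, -1.4, -3.9]
grip_width: 0.0617
gripper_force: 39.7
```

```bash
python3 -c "
from h import *
go([.4855,-.2285,.24],25.9)"
```

```text
t 25.9 at [0.3972 0.0915 0.2434] [-1.7995e+02  1.0000e-02  3.3000e-01] -> [ 3.46 12.82  0.13] [-0.01 -0.   -4.26]
```

>>> apply_moves([
  [[0.1, 0.4, 0], [0, 0, -0.1]],
  [[0.3, 1.3, 0], [0, 0, -0.4]],
  [[0.7, 2.7, 0], [0, 0, -0.9]],
  [[1.1, 4.2, 0], [0, 0, -1.4]],
  [[1.5, 5.7, 0], [0, 0, -1.9]],
  [[1.9, 7.2, 0], [0, 0, -2.4]],
  [[2.3, 8.7, 0], [0, 0, -2.9]],
  [[2.8, 10.2, 0], [0, 0, -3.4]],
  [[3.1, 11.5, 0], [0, 0, -3.9]],
  [[3.4, 12.4, 0], [0, 0, -4.26]],
  [[3.46, 12.82, 0], [0, 0, -4.26]],
  [[3.46, 12.82, 0], [0, 0, -4.26]],
])

```text
time: 27.4
eef_pos: [0.4846, -0.2287, 0.2408]
ee_rot: [-179.8, 0.2, 25.8]
force: [-0.7, 0.1, -3.7]
grip_width: 0.0612
gripper_force: 39.5
```

>>> apply_moves([
  [[0, 0, 0.6], [0, 0, 0]],
  [[0, 0, 1.6], [0, 0, 0]],
  [[0, 0, 2.8], [0, 0, 0]],
  [[0, 0, 4], [0, 0, 0]],
  [[0, 0, 5], [0, 0, 0]],
  [[0, 0, 5.7], [0, 0, 0]],
  [[0, 0, 6.1], [0, 0, 0]],
  [[0, 0, 6.1], [0, 0, 0]],
  [[0, 0, 6.1], [0, 0, 0]],
])

```text
time: 28.52
eef_pos: [0.4854, -0.2285, 0.09]
ee_rot: [-180.0, 0.1, 25.9]
force: [-0.0, -0.7, -3.4]
grip_width: 0.0616
gripper_force: 39.5
```

```bash
python3 -c "
from h import *
go([.4852,-.2285,.0729],25.9)"
```

```text
t 28.525 at [ 0.4854 -0.2285  0.09  ] [-1.7997e+02  8.0000e-02  2.5900e+01] -> [-0.01 -0.    0.68] [-0.01  0.01  0.  ]
```

>>> apply_moves([
  [[0, 0, 0.25], [0, 0, 0]],
  [[0, 0, 0.45], [0, 0, 0]],
  [[0, 0, 0.6], [0, 0, 0]],
  [[0, 0, 0.67], [0, 0, 0]],
  [[0, 0, 0.67], [0, 0, 0]],
  [[0, 0, 0.67], [0, 0, 0]],
])

```text
time: 29.28
eef_pos: [0.4846, -0.2283, 0.073]
ee_rot: [-179.9, 0.1, 25.9]
force: [-2.1, 1.4, 3.3]
grip_width: 0.0614
gripper_force: 40.2
```

>>> apply_moves([
  [[0, 0, 0], [0, 0, 0]],
  [[0, 0, 0], [0, 0, 0]],
  [[0, 0, 0], [0, 0, 0]],
  [[0, 0, 0], [0, 0, 0]],
  [[0, 0, 0], [0, 0, 0]],
  [[0, 0, -0.5], [0, 0, 0]],
  [[0, 0, -1.5], [0, 0, 0]],
  [[0, 0, -3], [0, 0, 0]],
  [[0, 0, -5], [0, 0, 0]],
  [[-1, 0, -7], [0, 0, 0]],
  [[-2, 0, -8], [0, 0, 0]],
  [[-2, 0, -8], [0, 0, 0]],
], gripper=1)

```text
time: 30.78
eef_pos: [0.4405, -0.2514, 0.276]
ee_rot: [179.8, -0.0, 25.8]
force: [-0.1, 0.2, -0.3]
grip_width: 0.0857
gripper_force: 0.0
```

```bash
python3 - <<'E'
from h import *
im,d,K,T=cap('wrist','w7.png'); P=cloud(d,K,T);z=P[...,2]
R=(P[...,0]>.38)&(P[...,0]<.6)&(P[...,1]<-.14)&(P[...,1]>-.33)
for lo,hi in((.09,.115),(.04,.06)):
    c=P[R&(z>lo)&(z<hi)]
    if len(c)>9: print(lo,len(c),np.median(c[:,2]),cv2.minAreaRect(c[:,:2].astype(np.float32)*1000))
im,d,K,T=cap('scene','s2.png'); P=cloud(d,K,T);z=P[...,2]
c=P[R*0+(P[...,0]>.38)*(P[...,0]<.6)*(P[...,1]<-.14)*(z>.09)*(z<.115)>0]; print('scene top',cv2.minAreaRect(c[:,:2].astype(np.float32)*1000))
f=P[(P[...,0]>.44)&(P[...,0]<.6)&(abs(P[...,1]-.025)<.06)&(z>.135)&(z<.156)]
n=np.array([.9939,.1101,0]);a=f@n-.5574; r=f[a<-.004]; print('holder rim z max',len(r),np.percentile(r[:,2],98))
cv2.imwrite('pics/s2c.png',cv2.resize(im[150:320,200:450],None,fx=3,fy=3)[:,:,::-1])
print(robot.get_state()['time'])
E
```

```text
0.09 5768 0.10021967065596823 ((484.3114318847656, -228.7030029296875), (119.35449981689453, 62.17876434326172), 25.808551788330078)
scene top ((483.3456115722656, -229.59249877929688), (124.27503204345703, 61.7939453125), 25.83963394165039)
holder rim z max 217 0.15027460773556944
30.875
```

View pics/s2c.png

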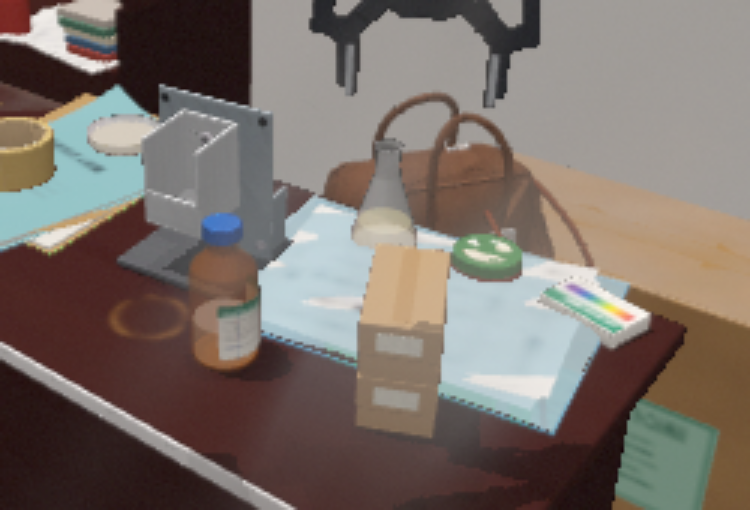

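The holder hangs on the screw at (195,165). The cartons are squarely stacked at (400,345), and the bottle, flask and other things stand in place.

```bash
python3 -c "
from bench import workorder
print(workorder.close_job())"
```

```text
the job is handed in; nothing more can be done
None
```

The job is handed in at about 31 s: the holder hangs home on the screw, the top carton is squarely back on the bottom carton (about 1 mm off centre), and nothing else was touched; no verdict was returned.

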